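Unlock the cash box and hold the latch drawn back

ROBOT

A 7-joint arm with a two-finger parallel gripper is mounted at the origin on the work surface. World frame = base frame: x ahead of the robot, y to its left, z up, the work surface at z = 0. Lengths are in m, angles in rad, forces in N, time in s.
With the tool pointing down it reaches from about 0.425 to 0.875 m from the base axis. Payload 8.4 kg.
Tool frame: the origin (TCP) lies midway between the tips of the shut fingers; the grasp point (between the pads) lies 19 mm behind it (manip.grip_point_offset is the distance from the TCP to the grasp point, in m); z points along the fingers, y is the line along which they close (so a half turn about z gives the same grasp; the last joint's range is limited). The gripper opens to 87 mm and grips with 3 to 60 N. Pads are 19 mm wide; open, the fingers measure 117 mm over their backs; the gripper's body (75 mm by 190 mm) begins 51 mm behind the grasp point.
Start: joints at [1.15, 0.333, 0.04, 1.465, -0.013, 1.343, -0.059], TCP at [0.206, -0.617, 0.223] pointing down, gripper open.
Joint ranges: [-2.58, 2.58], [-0.38, 2.09], [-1.3, 1.39], [0.25, 2.4], [-1.5, 4.64], [0.08, 2.09], [-2.65, 2.65]. Speed limits (rad/s): [2.22, 2.22, 2.79, 2.79, 3.14, 3.14, 3.14].

INTERFACE

Orientations are given as a unit quaternion [x, y, z, w].
In Python, from station import manip, jaws, planner, cams, job, finder gives the robot as it stands. Calls block until the motion is done:
- manip.move_pose(position, orientation): joint-space move of the TCP to a pose.
- manip.move_l(position, attitude=None, v=0.15, until_force=None): straight line of the TCP; attitude=None keeps the orientation; v is the mean speed in m/s. With until_force (N) it stops when the force on the tool has changed by that much, and returns True; else False.
- manip.move_joints(angles): joint-space move.
- jaws.gripper_open() and jaws.close(effort=None): open the fingers fully, or close them until they stop; effort is the grip in N (None keeps the last).
- manip.pause(seconds).
- planner.solve_ik(position, orientation): joint angles nearest the present ones, or None.
- cams.camera(name): name is "side" or "top"; returns (picture, depth): 420x560x3 uint8, blue, green, red; 420x560 float32, m along the optical axis (not along the pixel's ray), 0 where there is no reading.
- cams.camera_model(name): a dict with "camera_matrix" (3x3 intrinsics, pixels), "k1" (the pictures are not rectified: a ray, as slopes to the right and down, at radius r is drawn at 1 + k1 r^2 times it, then the intrinsics apply), "view" (4x4, takes a point from world to camera coordinates). Camera axes: x right, y down, z forward; pixel columns grow to the right and rows downward; lengths in m; the calibration is good to about 2 mm. A picture is of the moment at which its call begins. camera_model takes no time and is no camera call.
A pose or a line that the arm cannot do raises manip.PlanningError and nothing moves.
- job.job_done(): hands the job in; it is judged then, once.
Trained networks look in the newest picture that a camera, given by its name, has taken for a name from the list of things; names that differ only in an ending like _2 or _b are one class to them, and where a whole thing is asked for, a point or a joint stands for the part that bears it (a point fixed in the world has none). Each returns a list of dicts, best first, with "score" (0 to 1); they miss things now and then, are a little off and sometimes report something else, mostly with a low value. They report only what shows in the picture. A call takes as long as a camera call.
- finder.spot_in(thing, camera): "point" ([x, y, z] in m, in world coordinates, good to about 4 mm: the middle of the surface that is visible of it).
- finder.masks_of(thing, camera): "mask" (420x560 bool, what is visible of it).
Readings, each from a call of its own:
- manip.current_t(): time.
- manip.current_qpos(): joint angles.
- manip.current_dq(): joint speeds.
- manip.current_effort(): joint torques, N m.
- manip.current_tcp_pos(): TCP position.
- manip.current_ee_rot(): TCP orientation.
- manip.current_force(): force on the tool from outside, world axes, zero at the start.
- manip.current_ft_torque(): the same for the moment, N m.
- manip.current_grip_width(): opening from 0.0 (shut) to 1.0 (fully open).
- manip.current_gripper_force(): force on a finger pad.
Only numpy, scipy, OpenCV 4.12 (cv2) and the standard library are available. Lean on these libraries where they do the work, as an engineer would, in place of code of your own. Each camera call takes 0.05 s, during which the arm holds its last target. There are 200 camera calls.

TASK

Take the larger, round-headed key out of the wooden key block and push it fully home, right down to its collar, in the keyhole on top of the grey cash box; sticky pins catch it on the way, so wiggle it past them rather than forcing it. Then turn the key a quarter turn clockwise, seen from above, against its spring, and finish still gripping the key and holding it turned so that the cook can lift the lid. Leave the other key and everything else where they are.

Things in the scene. Friction and masses are not known exactly. Their poses are not given: they have to be found in the camera images.
- key: The cash box's key, 84 mm long, 75 g, standing blade down in one slot of the key block. From the origin (on the shank's axis, underside of the collar) z points up to the head: collar 16 mm diameter, z 0 to 4 mm; neck 7 mm diameter; flat head above. Steel shank 6 mm diameter, down to z -36 mm, with two wings along y. A half turn about z makes no difference: it fits either way round.
- key_head (a point): Centre of that key's round black plastic head, on its axis 31 mm above the key's origin: a flat disc 34 mm across (along y and z) and 9 mm thick (along x). Grip it on its two flat faces.
- key_wings (a point): Centre of that key's two wings, 26 mm below the key's origin: together a flat steel plate 18 mm wide (along y), 4 mm thick (along x) and 12 mm high, square edged, so its lower edge lies 32 mm below the key's origin.
- keyblock: Wooden key block, 60 x 150 x 50 mm high, fixed to the counter. Two slots in its top, 35 mm either side of its centre along its y, each 9 mm (x) by 20 mm (y) and 42 mm deep. Each holds a key: collar resting on the block's top, head roughly along the block's y. Origin: centre of its underside.
- smallkey: Another key, standing in the other slot: smaller, with a square black head 22 x 22 x 9 mm reaching from 11 to 33 mm above its origin, and a brass blade. Origin: underside of its collar. Leave it.
- keyhole (a point): Centre of the keyhole's mouth on the lock's axis, level with the lock plate, 95 mm above the counter; z up, y along the keyhole, x across. The keyhole is 21 mm long (y), 8 mm wide (x), 10 mm wide round the axis, with a 2 mm lead-in on its long sides, and 16 mm deep: only below that can the wings turn. Fully home, the collar rests on the plate and the key's origin is at this point.
- pins (a point): Point on the lock's axis 9 mm below the mouth, amid four sprung round-nosed pins across the keyhole's two ends, one pair 6 mm and one 11.5 mm down. The wings land on them with the key's origin about 27.5 and 22 mm above the mouth. A straight push jams there. A light push lets the upper pair by with the key twisted 0.2 to 0.25 rad anticlockwise (wings touching the sides), the lower pair as far clockwise.
- cashbox: Grey painted steel cash box, 230 mm (x) x 170 mm (y) x 95 mm high, fixed to the counter. Its lid with folded carry handle (to 103 mm high) covers the part away from the robot; the lock sits in the fixed front deck, 75 mm from the box's centre on its -x side. Origin: centre of its underside.
- latch (a joint): The lock's turning part under the plate, rad: 0 at rest, growing clockwise seen from above, stop at 1.38. The key's wings drive it with 0.2 rad of play, so it meets the stop when the key is a quarter turn (1.57) from the keyhole's direction. A spring turns it back: 0.03 N m at rest, 0.10 N m at the stop. Drawn back from 1.15 on. A turned key cannot be pulled out.
- jug: Glass measuring jug, 96 mm across, 125 mm high, with a handle. A bystander. Origin: centre of its underside.
- tub: Clear plastic food container with white clip-on lid, 120 x 175 x 68 mm high. A bystander. Origin: centre of its underside.
- tongs: Steel kitchen tongs lying on the counter, 240 mm long, 20 mm high. A bystander. Origin: at the middle of their length, on the counter.
- cooker: Aluminium pressure cooker on an orange trivet, 218 mm across, 204 mm high, with a long black handle. A bystander. Origin: centre of its underside.

How it is judged:
On the way, in this order (a step that is already met when the one before it is completed fails the run):
1. the key is held clear of the block (z of key in the frame of keyblock above 0.088 m and contact force between the fingers and key above 1 N), for 0.1 s.
2. the key is fully home in the keyhole, not yet turned (distance between key and keyhole below 0.004 m and angle between the z axis of key and the z axis of keyhole, either way round below 0.12 rad and value of joint latch below 0.4 rad), for 0.1 s.
3. the key has turned the latch back (value of joint latch above 1.15 rad), for 0.3 s.
At the end, for the whole second after the job is handed in: The key is fully home (its collar within 4 mm of the lock plate's keyhole point, upright within 0.12 rad), the latch is held at more than 1.15 rad and still, the fingers grip the key (more than 2 N), and the other key (20 mm), jug, tub, tongs and cooker (30 mm) have not been moved (value of joint latch above 1.15 rad and velocity of joint latch between -0.2 and 0.2 rad/s and distance between key and keyhole below 0.004 m and angle between the z axis of key and the z axis of keyhole, either way round below 0.12 rad and contact force between the fingers and key above 2 N and distance of smallkey from where it was at the start of the episode below 0.02 m and distance of each of jug, tub, tongs, cooker from where it was at the start of the episode below 0.03 m); the arm keeps its last pose, push and grip.
It fails at once if the key is forced in: more than 50 N between it and the cash box before the latch has turned (contact force between key and cashbox above 50 N and value of joint latch below 0.5 rad).
It fails at once if the other key is pulled out (distance of smallkey from where it was at the start of the episode above 0.02 m).
It fails at once if a bystander is knocked about (distance of any of jug, tub, tongs, cooker from where it was at the start of the episode above 0.03 m).
It also fails if it takes over 72 s, if anything falls off the work surface, if the arm or the gripper's body presses on something with over 40 N, if the wrist force passes 120 N, or if a joint passes its speed limit or range.

## Working session

There is one attempt and no reset: what is moved stays moved. The work goes in short steps, each a Python script; the robot and the scene stay as the last script left them, time stands still between calls to the robot, and variables do not carry over. Pictures are saved under pics/ and viewed, at most 10 in all, crops included, and the job is handed in when it is done.

```bash
ls; mkdir -p pics; python3 - <<'E'
from station import manip,cams,finder
import cv2
for c in("side","top"):
    p,d=cams.camera(c);cv2.imwrite(f"pics/{c}0.png",p)
    m=cams.camera_model(c);print(c,m)
    for t in("key","key_head","keyblock","smallkey","keyhole","cashbox"):
        try:print(t,[(r["score"],r["point"]) for r in finder.spot_in(t,c)[:2]])
        except Exception as e:print(t,e)
print(manip.current_t(),manip.current_ee_rot(),manip.current_tcp_pos(),manip.grip_point_offset)
E
```

```text
pics
side {'camera_matrix': array([[520.57242716,   0.        , 285.12113012],
       [  0.        , 520.57242716, 206.71104494],
       [  0.        ,   0.        ,   1.        ]]), 'k1': -0.056660653408255365, 'view': array([[-0.68419337, -0.72891894, -0.02359254,  0.45905448],
       [-0.34753869,  0.35431301, -0.86814696,  0.24982161],
       [ 0.64116791, -0.58578108, -0.49574615,  1.26919369],
       [ 0.        ,  0.        ,  0.        ,  1.        ]])}
key [(0.55, [0.4787, 0.2061, 0.0685]), (0.53, [0.5025, 0.1354, 0.0851])]
key_head [(0.5, [0.5008, 0.1381, 0.0825])]
keyblock [(0.77, [0.4782, 0.19, 0.0476]), (0.17, [0.4987, 0.134, 0.0828])]
smallkey []
keyhole [(0.91, [0.4835, -0.1278, 0.0838])]
cashbox [(0.81, [0.4867, -0.1282, 0.0824])]
top {'camera_matrix': array([[444.52768584,   0.        , 278.4691401 ],
       [  0.        , 444.52768584, 197.73547315],
       [  0.        ,   0.        ,   1.        ]]), 'k1': -0.027411546420960956, 'view': array([[ 0.04262304, -0.99907694, -0.00534182,  0.04910182],
       [-0.97592568, -0.04048947, -0.2143121 ,  0.61301249],
       [ 0.21389799,  0.01434785, -0.97675063,  1.16232376],
       [ 0.        ,  0.        ,  0.        ,  1.        ]])}
key [(0.6, [0.5077, 0.1321, 0.0936])]
key_head [(0.52, [0.5091, 0.1277, 0.0904])]
keyblock [(0.58, [0.496, 0.1663, 0.0538])]
smallkey [(0.54, [0.4798, 0.197, 0.0886])]
keyhole [(0.79, [0.5221, -0.1715, 0.0943])]
cashbox [(0.74, [0.5212, -0.1648, 0.0923])]
0.7 [ 9.87085720e-01  1.60192952e-01 -4.24652456e-06  5.68200144e-06] [ 0.20554479 -0.61662207  0.22256557] 0.0187
```

View pics/side0.png

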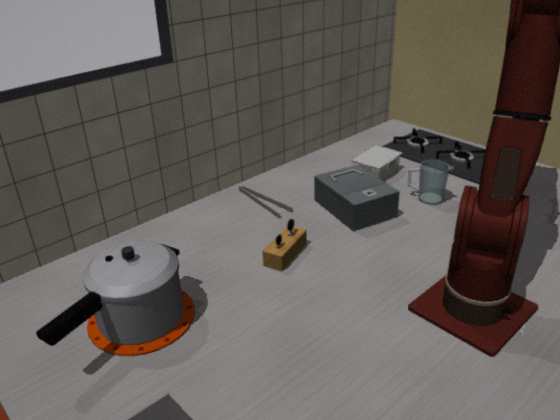

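View pics/top0.png

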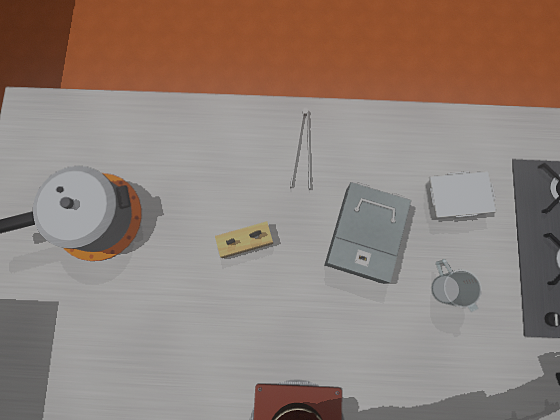

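```bash
cat > h.py <<'E'
import numpy as np,cv2
from station import manip,jaws,planner,cams,finder
from scipy.spatial.transform import Rotation as R
def proj(c,P):
    m=cams.camera_model(c);V=m["view"];K=m["camera_matrix"]
    Q=np.atleast_2d(P)@V[:3,:3].T+V[:3,3];s=Q[:,:2]/Q[:,2:]
    s=s*(1+m["k1"]*(s**2).sum(1,keepdims=True));return s@K[:2,:2].T+K[:2,2]
def ray(c,uv):
    m=cams.camera_model(c);V=m["view"];K=m["camera_matrix"]
    d=(np.atleast_2d(uv)-K[:2,2])/K[0,0];s=d.copy()
    for _ in range(20):s=d/(1+m["k1"]*(s**2).sum(1,keepdims=True))
    D=np.c_[s,np.ones(len(s))]@V[:3,:3];o=-V[:3,:3].T@V[:3,3];return o,D
def onz(c,uv,z):
    o,D=ray(c,uv);return o+D*((z-o[2])/D[:,2:])
def crop(img,x0,y0,w,h,k):return cv2.resize(img[y0:y0+h,x0:x0+w],None,fx=k,fy=k,interpolation=cv2.INTER_CUBIC)
E
python3 - <<'E'
from h import *
T=cv2.imread("pics/top0.png");S=cv2.imread("pics/side0.png")
a=crop(T,205,210,80,56,10);cv2.imwrite("pics/c1.png",a)
b=np.vstack([crop(T,320,175,100,115,5)[:575],]);b=np.hstack([b[:, :500],crop(T,345,242,36,36,8)[:288].copy() if 0 else np.zeros((575,0,3),np.uint8)])
c=crop(T,345,240,36,36,8);d=crop(S,352,178,36,30,8)
r=np.zeros((575,288,3),np.uint8);r[:288]=c;r[288:528]=d
cv2.imwrite("pics/c2.png",np.hstack([b,r]))
E
```

```text
(no output)
```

View pics/c1.png

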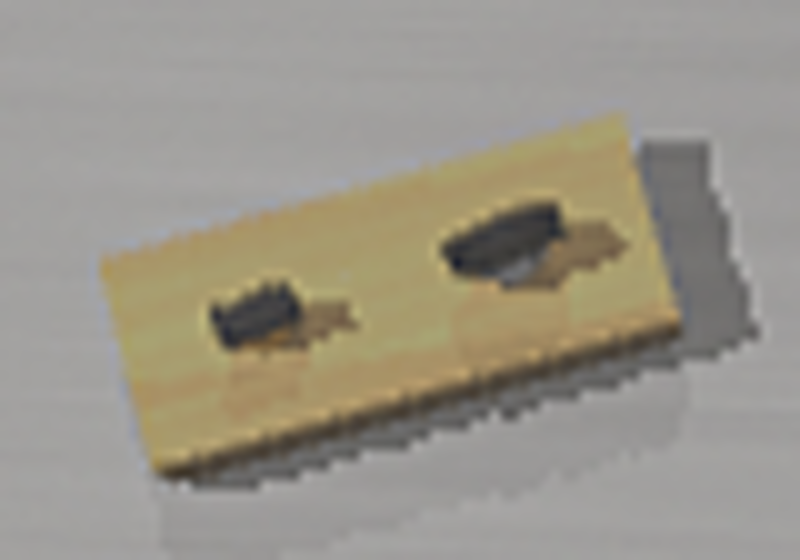

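View pics/c2.png

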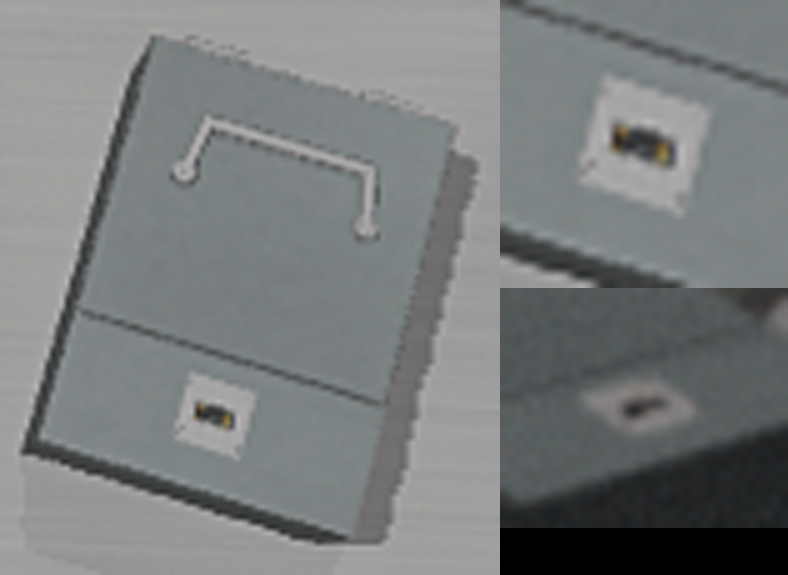

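```bash
cat >> h.py <<'E'
def unc(p,x0,y0,k):return (np.array(p,float)+.5)/k-.5+[x0,y0]
def rect(c,uv,z,lx,ly):  # corners order: far-left, far-right, near-right, near-left (x ahead, y left)
    W=onz(c,uv,z)[:,:2];M=np.array([[1,1],[1,-1],[-1,-1],[-1,1]])*[lx/2,ly/2]
    A=M.T@(W-W.mean(0));t=np.arctan2(A[0,1]-A[1,0],A[0,0]+A[1,1]);r=np.array([[np.cos(t),-np.sin(t)],[np.sin(t),np.cos(t)]])
    return W.mean(0),t,W-W.mean(0)-M@r.T
E
python3 - <<'E'
from h import *
np.set_printoptions(precision=4,suppress=True)
c,t,e=rect("top",unc([(155,38),(457,125),(352,540),(38,440)],320,175,5),.095,.23,.17)
print("box",c,t,e.tolist());k=c-.075*np.array([np.cos(t),np.sin(t)]);print("keyhole pred",k)
print("kh pix",onz("top",unc([(143,144),(145.5,145)],345,240,8),.095))
print("plate orient",[np.arctan2(*(lambda d:(d[1],d[0]))(b-a)) for a,b in [onz("top",unc([(80,182),(107,78)],345,240,8),.095)[:,:2],onz("top",unc([(183,215),(212,105)],345,240,8),.095)[:,:2]]])
print("side kh",onz("side",unc([(142,118)],352,178,8),.095))
print("side proj pred",proj("side",[*k,.095]))
c,t,e=rect("top",unc([(103,257),(622,115),(680,322),(157,475)],205,210,10),.05,.06,.15)
print("block",c,t,e.tolist());y=np.array([-np.sin(t),np.cos(t)])
print("slots",c+.035*y,c-.035*y)
print("head ends",onz("top",unc([(440,250),(560,215)],205,210,10),.085))
for z in(.081,.098):print(proj("side",[*(c-.035*y),z]),proj("top",[*(c-.035*y),z]))
for cam in("side","top"):
    p,d=cams.camera(cam)
    for t in("key","key_head"):
      for r in finder.masks_of(t,cam)[:2]:
        m=r["mask"];ys,xs=np.nonzero(m);print(cam,t,r["score"],m.sum(),xs.mean(),ys.mean(),xs.min(),xs.max(),ys.min(),ys.max())
S=crop(p if 0 else cams.camera("side")[0],258,212,60,60,10);cv2.imwrite("pics/c3.png",S)
E
```

```text
box [ 0.5241 -0.1719] -0.2602690804157071 [[-0.001542180071730237, -0.000397752250878243], [0.0005374940544842777, 0.00043792105057896547], [-6.707214583728804e-05, 0.00017331550707324478], [0.0010717581630831918, -0.00021348430677395336]]
keyhole pred [ 0.4516 -0.1526]
kh pix [[ 0.4528 -0.1525  0.095 ]
 [ 0.4525 -0.1533  0.095 ]]
plate orient [np.float64(-0.24624258570021207), np.float64(-0.25595255663086197)]
side kh [[ 0.4523 -0.1539  0.095 ]]
side proj pred [[369.2241 192.5351]]
block [0.4949 0.1658] 0.319527601394903 [[0.0012405090017253958, -0.0006697936113216896], [-0.0002970061384607245, 0.0006974903901016613], [-0.00010790424369805113, 0.000870219250484125], [-0.0008355986195665646, -0.0008979160292641106]]
slots [0.4839 0.199 ] [0.5059 0.1326]
head ends [[0.5023 0.1502 0.085 ]
 [0.5131 0.1186 0.085 ]]
[[290.2062 224.5834]] [[255.3004 233.7165]]
[[290.0933 219.4507]] [[254.939  232.8485]]
side key_head 0.54 9521 125.60308791093372 295.2600567167314 36 182 241 345
side key_head 0.4 82 290.8536585365854 226.0609756097561 288 294 219 234
```

View pics/c3.png

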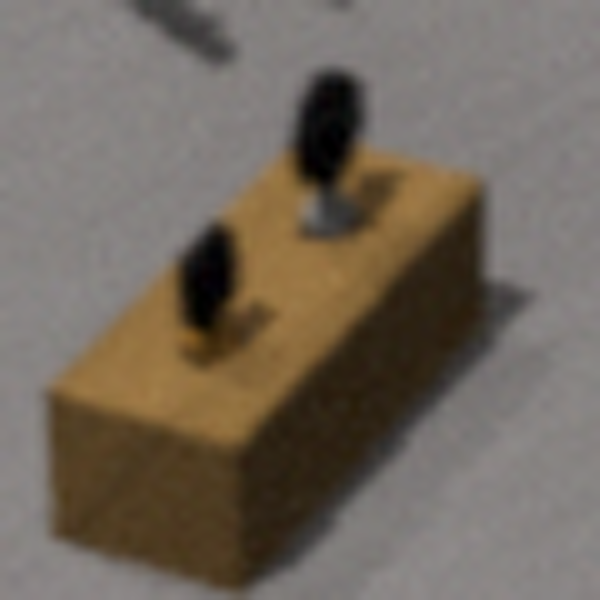

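```bash
cat >> h.py <<'E'
G=.0187
def down(yaw,s=1):  # tool y = s*key x axis at yaw, z down
    y=s*np.array([np.cos(yaw),np.sin(yaw),0]);z=np.array([0,0,-1.]);return R.from_matrix(np.c_[np.cross(y,z),y,z]).as_quat()
E
python3 - <<'E'
from h import *
np.set_printoptions(precision=3,suppress=True)
K=[.452,-.1528]
for s in(1,-1):
  for n,p,z,yw in[("grasp",[.506,.1322],.062,.32),("hover",[.506,.1322],.2,.32),("ins",K,.15,-.26),("acw",K,.107,-.0),("turn",K,.107,-1.9)]:
    print(s,n,planner.solve_ik([*p,z],down(yw,s)))
E
```

```text
1 grasp [ 0.5    0.389 -0.979  1.915  0.375  1.034 -0.321]
1 hover [ 0.571  0.207 -1.012  1.764  0.183  1.272 -0.166]
1 ins [ 0.678  0.063 -0.458  1.946  0.031  1.139 -0.051]
1 acw [ 0.687  0.113 -0.476  1.994  0.06   1.048  0.183]
1 turn [ 0.575  0.103 -0.359  1.999  0.042  1.046 -1.703]
-1 grasp [-1.384  0.583  1.333  1.995 -0.647  1.091 -2.582]
-1 hover None
-1 ins None
-1 acw [-1.     0.224  1.38   2.057 -0.254  1.055 -2.639]
-1 turn [ 0.768  0.121 -0.563  1.99   0.074  1.05   1.413]
```

```bash
python3 - <<'E'
from h import *
np.set_printoptions(precision=4,suppress=True)
p=manip.current_tcp_pos();manip.move_l([p[0],p[1],.3])
x,y=.506,.132;q=down(.322)
manip.move_pose([x,y,.26],q)
manip.move_l([x,y,.13],q)
print(manip.move_l([x,y,.081-G],q,v=.08,until_force=8),manip.current_tcp_pos())
print(jaws.close(50));manip.pause(.3)
print(manip.current_grip_width()*87,manip.current_gripper_force(),manip.current_force(),manip.current_ft_torque(),manip.current_tcp_pos(),R.from_quat(manip.current_ee_rot()).as_matrix()[:,1])
print(manip.current_t())
cv2.imwrite("pics/g.png",np.hstack([crop(cams.camera("top")[0],205,190,80,80,5),crop(cams.camera("side")[0],250,190,80,80,5)]))
E
```

```text
False [0.5063 0.1322 0.0627]
False
8.56129410786699 49.999042404815555 [ 2.42    0.7096 -1.7083] [ 0.2285 -0.8116 -0.0237] [0.5063 0.1321 0.0624] [0.9486 0.3165 0.0006]
8.1083
```

View pics/g.png

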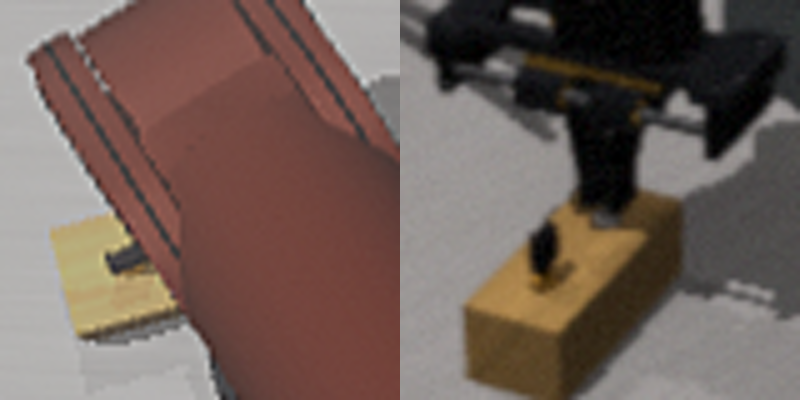

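```bash
python3 - <<'E'
from h import *
np.set_printoptions(precision=4,suppress=True)
p=manip.current_tcp_pos();q=down(.322)
manip.move_l([p[0],p[1],.2],q,v=.08);manip.pause(.3)
print(manip.current_force(),manip.current_ft_torque(),manip.current_tcp_pos(),manip.current_grip_width()*87)
K=np.array([.4522,-.153]);q=down(-.26)
manip.move_pose([*K,.24],q);manip.move_l([*K,.095+.0123+.045],q);manip.pause(.3)
P=manip.current_tcp_pos();print(P,manip.current_force(),manip.current_ft_torque(),manip.current_t())
S=cams.camera("side")[0];cv2.imwrite("pics/s_raw.png",S)
o=P-[0,0,.0123]
print("collar,tip,kh,wingL,wingR",proj("side",[o,o-[0,0,.036],[*K,.095],o+[-np.sin(-.26)*.009,np.cos(.26)*.009,-.032],o-[-np.sin(-.26)*.009,np.cos(.26)*.009,.032]]))
T=cams.camera("top")[0]
cv2.imwrite("pics/i.png",np.hstack([crop(S,345,160,50,50,10),crop(T,330,230,60,100,5)]))
E
```

```text
[-0.1559  0.8958 -1.2309] [-0.0021 -0.1382  0.0154] [0.5062 0.1321 0.1999] 8.139956800531053
[ 0.4525 -0.1532  0.1529] [ 0.3925  0.5932 -0.8337] [-0.0718 -0.0931  0.0035] 12.5417
collar,tip,kh,wingL,wingR [[369.9493 179.1445]
 [369.2881 189.6196]
 [369.1556 192.4257]
 [366.9722 189.1679]
 [371.7384 187.7696]]
```

View pics/i.png

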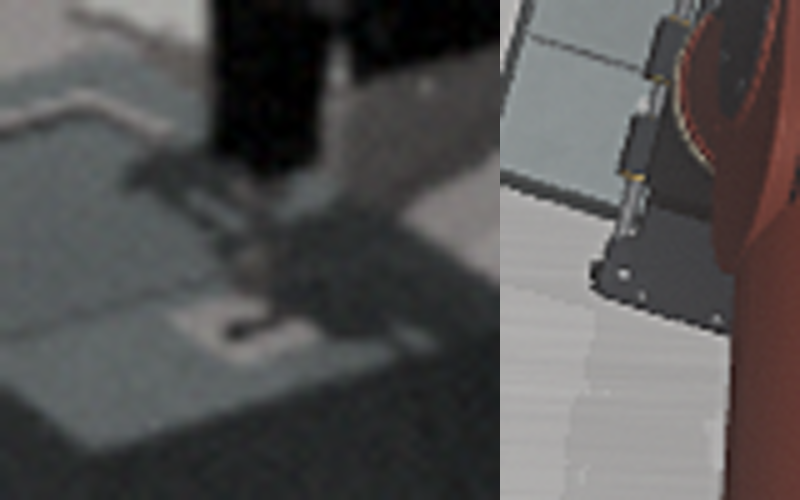

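```bash
cat >> h.py <<'E'
def st(tag):
    P=manip.current_tcp_pos();M=R.from_quat(manip.current_ee_rot()).as_matrix()
    print(tag,"h=%.1f"%((P[2]-.0123-.095)*1e3),"xy",np.round(P[:2],4),"yaw %.3f"%np.arctan2(M[1,1],M[0,1]),"F",np.round(manip.current_force(),1),"T",np.round(manip.current_ft_torque(),2),"t",round(manip.current_t(),2),flush=True)
def go(x,y,h,yaw,v=.02,f=None):return manip.move_l([x,y,.095+.0123+h],down(yaw),v=v,until_force=f)
E
python3 - <<'E'
from h import *
K=[.4522,-.153]
print(go(*K,.0245,-.26,v=.02,f=4));st("a")
E
```

```text
True
a h=26.6 xy [ 0.4524 -0.153 ] yaw -0.260 F [-0.4 -0.2  5.7] T [-0.05  0.03 -0.03] t 13.5
```

```bash
python3 - <<'E'
from h import *
K=[.4524,-.153]
go(*K,.0275,-.26);st("up")
go(*K,.0275,-.26+.22,v=.02);st("tw")
r=go(*K,.0235,-.26+.22,v=.01,f=6);print(r);st("push")
E
```

```text
up h=27.4 xy [ 0.4523 -0.1529] yaw -0.260 F [ 0.6  0.8 -1.4] T [-0.04 -0.19  0.01] t 13.75
tw h=27.6 xy [ 0.453  -0.1529] yaw -0.044 F [ 4.  -0.2 -3.4] T [ 0.04 -1.38  0.  ] t 14.12
True
push h=26.4 xy [ 0.4535 -0.1532] yaw -0.042 F [ 2.3 -0.6  0.1] T [-0.25 -0.63 -0.03] t 14.39
```

```bash
python3 - <<'E'
from h import *
K=[.4524,-.153]
manip.pause(.4);st("now")
for a in(.20,.225,.25):
    go(*K,.0272,-.26+a,v=.02);manip.pause(.3);st("tw%.3f"%a)
    r=go(*K,.0235,-.26+a,v=.01,f=6);manip.pause(.3);print(r);st("push")
    if not r:break
E
```

```text
now h=26.4 xy [ 0.4536 -0.1531] yaw -0.041 F [ 1.4 -1.5 -0.8] T [-0.35 -0.45  0.04] t 14.79
tw0.200 h=27.3 xy [ 0.4528 -0.153 ] yaw -0.060 F [ 4.3 -1.9 -2.2] T [-0.37 -1.44 -0.05] t 15.34
True
push h=26.6 xy [ 0.4534 -0.1532] yaw -0.060 F [1.4 0.5 0. ] T [-0.  -0.3 -0. ] t 15.88
tw0.225 h=27.3 xy [ 0.4529 -0.1531] yaw -0.035 F [ 5.1 -0.8 -3.1] T [-0.37 -1.52 -0.  ] t 16.43
True
push h=26.5 xy [ 0.4536 -0.1533] yaw -0.035 F [ 1.3  0.2 -0.1] T [-0.22 -0.5  -0.01] t 16.98
tw0.250 h=27.3 xy [ 0.453  -0.1531] yaw -0.010 F [ 5.3 -1.1 -2.9] T [-0.36 -1.44 -0.05] t 17.52
True
push h=26.2 xy [ 0.4537 -0.1533] yaw -0.010 F [ 2.3 -1.2 -1. ] T [-0.15 -0.69 -0.1 ] t 18.09
```

```bash
python3 - <<'E'
from h import *
c=np.array([.4535,-.1531]);ex=np.array([np.cos(.26),-np.sin(.26)]);ey=np.array([np.sin(.26),np.cos(.26)])
go(*c,.0278,-.26);manip.pause(.3);st("mid")
for e,n in((ex,"x"),(ey,"y")):
    L=[]
    for s in(1,-1):
        go(*c,.0278,-.26,v=.02);manip.pause(.2)
        r=go(*(c+s*.005*e),.0278,-.26,v=.01,f=3)
        P=manip.current_tcp_pos();L.append((P[:2]-c)@e);print(n,s,r,L[-1]*1e3);st("")
    c=c+e*np.mean(L);print(n,L,c)
go(*c,.0278,-.26);manip.pause(.3);st("c")
E
```

```text
mid h=27.7 xy [ 0.4534 -0.1531] yaw -0.259 F [-0.1 -0.  -1.4] T [-0.09 -0.04  0.05] t 18.79
x 1 True 2.8934349293126855
 h=27.3 xy [ 0.4563 -0.1539] yaw -0.260 F [-0.4 -0.1  0.5] T [-0.05 -0.12 -0.03] t 19.66
x -1 True -1.5616228565794432
 h=27.8 xy [ 0.452  -0.1527] yaw -0.260 F [ 1.9 -1.   0.9] T [-0.19 -0.76  0.05] t 20.48
x [np.float64(0.0028934349293126857), np.float64(-0.0015616228565794431)] [ 0.45414352 -0.15327119]
y 1 True 2.2357691521512244
 h=27.6 xy [ 0.4545 -0.151 ] yaw -0.260 F [-0.2 -1.8  0.5] T [-0.42 -0.09  0.02] t 21.37
y -1 True -1.2287448242739432
 h=27.5 xy [ 0.4536 -0.1544] yaw -0.259 F [ 0.5  1.3 -0.3] T [ 0.32 -0.26  0.01] t 22.18
y [np.float64(0.002235769152151224), np.float64(-0.001228744824273943)] [ 0.45427297 -0.1527846 ]
c h=27.7 xy [ 0.4542 -0.1528] yaw -0.260 F [ 0.   0.  -0.9] T [-0.03 -0.03 -0.  ] t 22.74
```

```bash
python3 - <<'E'
from h import *
K=[.4543,-.1528]
for a in(.225,.25,.28):
    go(*K,.0278,-.26+a,v=.02);manip.pause(.3);st("tw%.3f"%a)
    r=go(*K,.0235,-.26+a,v=.012,f=7);print(r);st("push")
    if not r:break
E
```

```text
tw0.225 h=27.8 xy [ 0.4543 -0.1528] yaw -0.036 F [ 1.3 -0.4  0.9] T [-0.05 -0.11 -0.  ] t 23.42
False
push h=23.3 xy [ 0.4542 -0.1528] yaw -0.035 F [ 1.1 -0.2 -1.6] T [-0.14 -0.28  0.01] t 23.93
```

```bash
python3 - <<'E'
from h import *
K=[.4543,-.1528]
for a in(.225,.25,.2):
    go(*K,.0228,-.26-a,v=.02);manip.pause(.3);st("tw%.3f"%a)
    r=go(*K,.017,-.26-a,v=.012,f=7);print(r);st("push")
    if not r:break
if not r:
    go(*K,.0165,-.26,v=.02);manip.pause(.2);st("straight")
    r=go(*K,.004,-.26,v=.02,f=8);print(r);st("down")
    if not r:
        r=go(*K,-.002,-.26,v=.008,f=8);print(r);st("home");manip.pause(.3);st("home")
E
```

```text
tw0.225 h=22.8 xy [ 0.4543 -0.1529] yaw -0.484 F [ 0.6 -1.4  0.6] T [-0.2  -0.17  0.04] t 24.82
False
push h=16.8 xy [ 0.4543 -0.1527] yaw -0.485 F [ 1.8  0.  -1.1] T [-0.05 -0.48 -0.02] t 25.46
straight h=16.4 xy [ 0.4541 -0.1527] yaw -0.262 F [1.  0.3 0.5] T [ 0.06 -0.12  0.  ] t 26.03
False
down h=4.0 xy [ 0.4543 -0.1528] yaw -0.260 F [ 0.6 -0.7 -0.9] T [ 0.   -0.02 -0.  ] t 26.81
True
home h=-0.2 xy [ 0.4544 -0.1529] yaw -0.260 F [-2.3 -0.4  6.4] T [ 0.01  0.32 -0.01] t 27.38
home h=-0.3 xy [ 0.4543 -0.1528] yaw -0.260 F [-1.9  0.3  6.5] T [0.07 0.2  0.03] t 27.68
```

```bash
python3 - <<'E'
from h import *
K=[.4543,-.1528]
jaws.close(58)
for a in(.3,.6,.9,1.2,1.4,1.5,1.56):
    go(*K,-.0005,-.26-a,v=.02);st("a%.2f"%a)
manip.pause(.8);st("hold");print(manip.current_gripper_force(),manip.current_grip_width()*87,manip.current_dq())
cv2.imwrite("pics/e.png",np.hstack([crop(cams.camera("side")[0],345,160,50,50,10)]))
E
```

```text
a0.30 h=-0.2 xy [ 0.4547 -0.1529] yaw -0.557 F [-0.7 -0.1  3.6] T [-0.06  0.05  0.01] t 28.35
a0.60 h=-0.2 xy [ 0.4547 -0.1529] yaw -0.855 F [-0.1 -0.9  5.2] T [-0.04 -0.17  0.03] t 28.8
a0.90 h=-0.3 xy [ 0.4547 -0.1529] yaw -1.154 F [ 1.1 -1.2  5.3] T [-0.13 -0.31  0.07] t 29.25
a1.20 h=-0.3 xy [ 0.4547 -0.153 ] yaw -1.452 F [ 2.1 -1.   5.4] T [-0.17 -0.4   0.07] t 29.7
a1.40 h=-0.2 xy [ 0.4548 -0.153 ] yaw -1.651 F [ 2.2 -0.4  4.6] T [-0.27 -0.49  0.  ] t 30.05
a1.50 h=-0.3 xy [ 0.4548 -0.153 ] yaw -1.751 F [ 1.4 -0.7  4.7] T [-0.28 -0.51  0.07] t 30.3
a1.56 h=-0.2 xy [ 0.4548 -0.153 ] yaw -1.811 F [ 1.1 -1.5  5.2] T [-0.24 -0.55  0.16] t 30.55
hold h=-0.3 xy [ 0.4548 -0.153 ] yaw -1.811 F [ 1.7 -2.1  5.1] T [-0.26 -0.52  0.08] t 31.35
58.001319291070104 8.700434751212594 [-0.00132076 -0.00127603  0.00213014  0.00067042 -0.00078557  0.00097058
  0.00157886]
```

View pics/e.png

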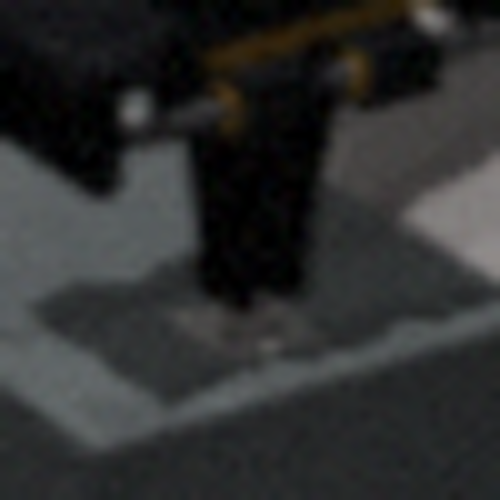

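```bash
python3 -c "
from station import job
print(job.job_done())"
```

```text
the job is handed in; nothing more can be done
None
```

I pushed the key home to its collar and turned it a quarter turn clockwise (1.56 rad), then handed the job in at about 31 s with the gripper still holding the key turned at 58 N. I couldn't read the latch directly, but the steady torque of about 0.08 N m matches its spring, and the hand-in call returned no pass or fail.

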